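# Load a kit into the push-back lane

### The job

Load the next kit into the sloping roller lane: first the cardboard carton of screws, then the square clamp block, because the assembler takes the block out first. Lay each one flat and crosswise between the side rails and push it up the rollers under the wire shelf until the sprung pawl snaps up behind it and holds it from running back out. Leave the oil bottle, the loose star knob and the drink flask where they are.

Things in the scene. Friction and masses are not known exactly. Their poses are not given: they have to be found in the camera images.
- lane: Push-back roller lane of aluminium, fixed to the bench, loaded from its low end, which lies to the robot's right. Origin: mid-lane, on the plane of the roller tops (46 mm above the bench), at the face of the raised pawl. x runs along the lane, inward and 0.07 rad uphill, y across to the left, z square to the rollers. Free rollers 22 mm apart, x = -128 to +110 mm: a part let go rolls back downhill.
- entry_lip (a point): Mid-point of the low lip across the lane's entry, at its inner top edge: lane x = -130 mm, 6 mm above the rollers. A part set down on the open entry rollers (lane x = -130 to -15) rolls back and rests against it.
- rail_left (a point): Top inner edge of the left side rail. The rails' inner faces are at lane y = +-50 mm, their tops 14 mm above the rollers; from lane x = -136 to -18 mm flared lead-ins 2 mm thick stand on them, up to 24 mm above the rollers at y = +-61 mm. Shelf posts and sides stand outside the rails, out to y = +-71 mm, feet 5 mm high to +-76 mm.
- shelf_edge (a point): Middle of the lower front edge of the wire shelf's upright front strip: 15 mm before the pawl's face (entry side), 124 mm above the bench; strip 142 mm wide, 36 mm high. The shelf, with a blue tray (top 162 mm above the bench), covers the lane from here inward: an upright gripper hits the strip before a part is home; lean the tool 25 to 45 degrees so that its fingers reach in under it.
- back_stop (a point): Middle of the two rubber buffers on the back stop, lane x = +120 mm, 13 mm above the rollers. Between pawl and buffers there is room for carton and block one behind the other with 12 mm to spare.
- pawl (a joint): Sprung non-return pawl in mid-lane, 17 mm wide; its ramp rises out of the roller plane at lane x = -25 mm to 11 mm at x = 0. 0 rad = up (blocking), 0.29 = pressed flush by a part riding over it (under 2 N), most 0.42. Its tip moves 4 mm forward going down: it snaps up once the part's rear face is past lane x = +5 mm; let go, the part rolls back on to its face at x = 0.
- pawl_tip (a point): Top of the pawl's blocking face, in mid-lane.
- screw_carton: Cardboard carton of screws, closed, 58 (its x) x 85 (its y) x 40 mm high (z), about 0.45 kg; origin at the centre of its underside, z up. Starts flat on the bench. Grasp it across the 58 mm; in the lane its 85 mm side goes across.
- clamp_block: Clamp block: plain white thick-walled square tube lying on its side, 50 (its x) x 92 (its y, the tube's axis) x 50 mm high (z), about 0.45 kg; origin at the centre of its underside, z up. Starts lying on the bench. Grasp it across the 50 mm; in the lane its 92 mm goes across.
- oil_bottle: Bystander: translucent dropper bottle with a red cap, 41 mm in diameter, 120 mm tall; origin at the centre of its base.
- loose_knob: Bystander: black star knob standing by itself on its lobed head, screw stem up, 37 mm across, 54 mm tall; origin at the centre of its underside.
- drink_flask: Bystander: blue drink flask, 72 mm in diameter, 250 mm tall; origin at the centre of its base.
Not all that is in view belongs to the job. Several things look just like the screw_carton: the one meant starts nearest to the robot's base.

How it is judged (in metres and radians):
On the way, in this order (a step that is already met when the one before it is completed fails the run):
1. the carton is in the lane beyond the raised pawl (x of screw_carton in the frame of lane between 0.026 and 0.125 m and z of screw_carton in the frame of lane between -0.006 and 0.008 m and value of joint pawl below 0.07 rad), for 0.2 s.
2. the clamp block is in the lane beyond the raised pawl, behind the carton (x of clamp_block in the frame of lane between 0.022 and 0.045 m and z of clamp_block in the frame of lane between -0.006 and 0.008 m and value of joint pawl below 0.07 rad), for 0.2 s.
At the end, for the whole second after the job is handed in: Both parts rest flat (0.1 rad) and crosswise (0.2 rad) on the rollers beyond the pawl: the block next to it, its rear face at most 3 mm short of the pawl's face and 20 mm beyond, the carton beyond the block. Pawl up (under 0.07 rad). Oil bottle, knob, flask upright, moved under 25 mm (all of step 2 and x of screw_carton in the frame of lane between 0.074 and 0.1 m and z of screw_carton in the frame of lane between -0.006 and 0.008 m and angle between the x axis of each of screw_carton, clamp_block and the x axis of lane, either way round below 0.2 rad and angle between the z axis of each of screw_carton, clamp_block and the z axis of lane, either way round below 0.1 rad and linear speed of each of screw_carton, clamp_block below 0.02 m/s and angle between each of oil_bottle, drink_flask, loose_knob's own z axis and vertical below 0.2 rad); the robot touches nothing.
It fails at once if the oil bottle is moved by more than 25 mm or tipped (distance of oil_bottle from where it was at the start of the episode above 0.025 m or angle between oil_bottle's own z axis and vertical above 0.4 rad).
It fails at once if the loose star knob is moved by more than 25 mm or tipped (distance of loose_knob from where it was at the start of the episode above 0.025 m or angle between loose_knob's own z axis and vertical above 0.4 rad).
It fails at once if the drink flask is moved by more than 25 mm or tipped (distance of drink_flask from where it was at the start of the episode above 0.025 m or angle between drink_flask's own z axis and vertical above 0.4 rad).
It also fails if it takes over 72 s, if anything falls off the work surface, if the arm or the gripper's body presses on something with over 40 N, if the wrist force passes 120 N, or if a joint passes its speed limit or range.

### The arm

A 6-joint arm with a two-finger parallel gripper is mounted at the origin on the work surface; the furniture and walls round the work are solid. World frame = base frame: x ahead of the robot, y to its left, z up, the work surface at z = 0. Lengths are in mm, angles in rad, forces in N, time in s.
With the tool pointing down it reaches from about 400 to 925 mm from the base axis. Payload 12.5 kg.
Tool frame: the origin (TCP) lies midway between the tips of the shut fingers; the grasp point (between the pads) lies 19 mm behind it; z points along the fingers, y is the line along which they close (so a half turn about z gives the same grasp; the last joint's range is limited). The gripper opens to 95 mm and grips with 3 to 60 N. Pads are 20 mm wide; open, the fingers measure 119 mm over their backs; the gripper's body (75 mm by 180 mm) begins 59 mm behind the grasp point.
Start: joints at [-1.236, 0.491, 1.559, -0, 1.092, -0.106], TCP at [266.689, -565.264, 214.661] pointing down, gripper open.
Joint ranges: [-3.1, 3.1], [-0.84, 2.19], [0.05, 2.79], [-1.13, 4.28], [0.06, 2.93], [-2.69, 2.69]. Speed limits (rad/s): [2.22, 2.22, 2.79, 3.14, 3.14, 3.14].

### API

Orientations are given as [roll, pitch, yaw] about the fixed x, y, z axes, in that order (R = Rz(yaw) Ry(pitch) Rx(roll)).
In Python, from cell import * gives the robot as it stands. The module is installed in compiled form; this text tells all that it offers.
- The arm moves only by the tool arm_command, never from a script. Its arguments are lists of equal length, an entry for each row: "delta_pos": the shift along the world's x, y, z in units of 250 mm (1.0 is 250 mm), a list of three; "delta_rot": the turn, a rotation vector about the world's x, y, z in units of 90 degrees (1.0 is 90 degrees), a list of three; "claw": the closure, from 0 (fully open) to 1 (shut). In form: {"delta_pos": [[tx, ty, tz], ...], "delta_rot": [[wx, wy, wz], ...], "claw": [claw, ...]}. A call has exactly 5 rows; each row is the pose to reach, as a shift and turn from the pose commanded when the call began; what a row does not reach only later rows make up. A row lasts 1/12 s, in which the tool goes at most 41.7 mm and 7.16 degrees, less where a joint would pass 70% of its speed; a pose out of reach is approached as far as the arm can. A call with a number of a shift or a turn outside -1 to 1 is refused whole. A call with a gripper value outside its range is refused whole. The fingers move at their own pace and stop on an object; the grip force is fixed at half the most. Time passes only in rows, so rows that repeat a pose let the fingers close, or fill a call up. It gives the time, the measured TCP pose, the force, the opening and the grip force at its end, in the units of the state.
- state(): the state, without advancing time (a new reading comes with each control period).
- read_camera(name): name is "scene" or "top"; returns the picture (480x640x3 uint8, red, green, blue); there is no depth.
- calibration(name): a dict with "camera_matrix" (3x3 intrinsics, pixels), "k1" (the pictures are not rectified: a ray, as slopes to the right and down, at radius r is drawn at 1 + k1 r^2 times it, then the intrinsics apply), "T" (4x4, takes a point from camera to world coordinates). Camera axes: x right, y down, z forward; pixel columns grow to the right and rows downward; lengths in mm; the calibration is good to about 2 mm. A picture is of the moment at which its call begins. calibration takes no time and is no camera call.
- job_done(): hands the job in; it is judged then, once.
The state is a dict: "t": time; "joints": joint angles; "qvel": joint speeds; "tau": joint torques, N m; "eef_pos": TCP position; "tcp_rot": TCP orientation; "ft_force": force on the tool from outside, world axes, zero at the start; "moment": the same for the moment, N m; "opening": opening from 0.0 (shut) to 1.0 (fully open); "grip_force": force on a finger pad.
Only numpy, scipy, OpenCV 4.12 (cv2) and the standard library are available. Lean on these libraries where they do the work, as an engineer would, in place of code of your own. Each camera call takes 0.05 s, during which the arm holds its last target. There are 200 camera calls.

## Working session

There is one attempt and no reset: what is moved stays moved. The work goes in short steps, Python scripts to look and compute and a tool call to move; the robot and the scene stay as the last step left them, time stands still between calls to the robot, and variables do not carry over. Pictures are saved under pics/ and viewed, at most 10 in all, crops included, and the job is handed in when it is done.

Besides the shell and the picture viewer there is one more tool, called after "Call:" as name(argument=value, ...) on one line, values as JSON. arm_command: Moves the arm, as the interface text tells. Shifts and turns lie within -1 to 1; 1 stands for 250 mm of shift or 90 degrees of turn. Its arguments: {"type":"object","properties":{"delta_pos":{"type":"array"},"delta_rot":{"type":"array"},"claw":{"type":"array"}},"required":["delta_pos","delta_rot","claw"]}

```bash
mkdir -p pics; python3 - <<'E'
from cell import *
import cv2
for n in ("scene","top"):
    im=read_camera(n); cv2.imwrite(f"pics/{n}0.png",im[:,:,::-1])
    c=calibration(n); print(n,c["camera_matrix"],c["k1"],c["T"].round(3) if hasattr(c["T"],'round') else c["T"])
s=state(); print(s)
E
```

```text
scene [[576.63161393   0.         324.65704068]
 [  0.         576.63161393 232.02908265]
 [  0.           0.           1.        ]] -0.10946828486068423 [[-6.01000e-01 -4.91000e-01  6.31000e-01 -4.19190e+02]
 [-7.99000e-01  3.70000e-01 -4.74000e-01  7.43292e+02]
 [-1.00000e-03 -7.89000e-01 -6.14000e-01  9.76270e+02]
 [ 0.00000e+00  0.00000e+00  0.00000e+00  1.00000e+00]]
top [[619.82209022   0.         319.5798325 ]
 [  0.         619.82209022 238.51448409]
 [  0.           0.           1.        ]] 0.07066346101042889 [[-2.000000e-02 -9.870000e-01  1.570000e-01  2.654970e+02]
 [-1.000000e+00  1.900000e-02 -5.000000e-03  6.285600e+01]
 [ 2.000000e-03 -1.570000e-01 -9.880000e-01  1.528797e+03]
 [ 0.000000e+00  0.000000e+00  0.000000e+00  1.000000e+00]]
{'t': 0.1, 'joints': array([-1.23559533e+00,  4.91469419e-01,  1.55935781e+00,  2.13100114e-05,
        1.09169362e+00, -1.05608771e-01]), 'qvel': array([ 0.00010349,  0.00020153, -0.00214992, -0.0010242 ,  0.0010937 ,
       -0.00076245]), 'tau': array([ 1.87167832e-03, -6.13622904e+01, -2.58604646e+01,  6.93396293e-02,
        4.69828933e-02, -8.82716313e-05]), 'eef_pos': array([ 266.62482062, -565.0566516 ,  214.14930644]), 'tcp_rot': array([-3.14067162e+00, -1.16639832e-04,  4.40799883e-01]), 'ft_force': array([ 0.46157068, -0.25789482,  0.1992511 ]), 'moment': array([-0.03201247,  0.00349807,  0.04091088]), 'grip_force': 0.0, 'opening': 1.000069655969349}
```

View pics/scene0.png

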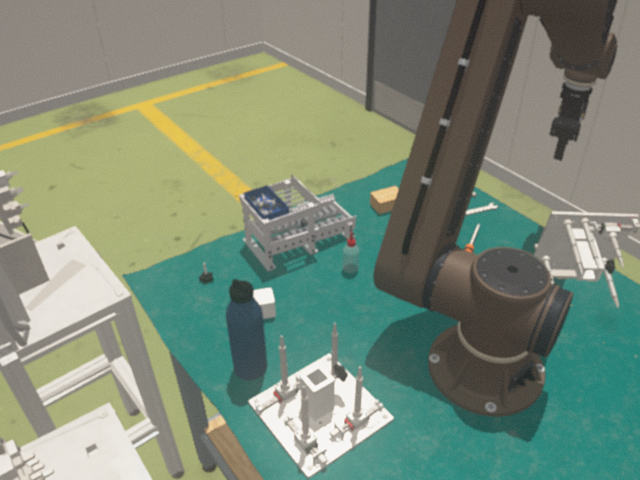

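View pics/top0.png

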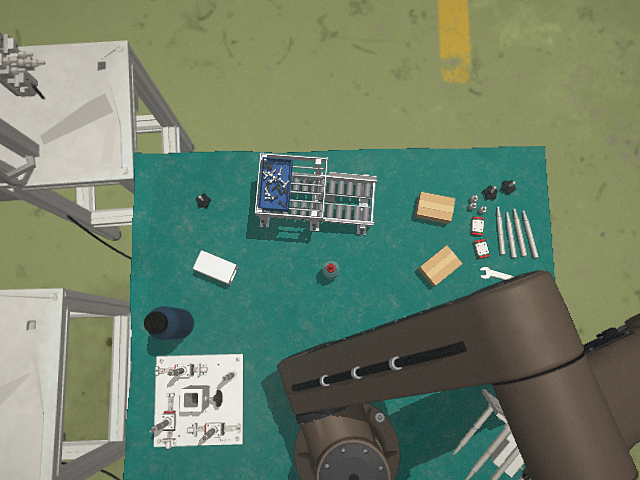

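The scene picture shows the lane around (300,220), the bottle at (350,255), the block beside the flask at (263,303), the flask at (245,330) and the knob at (206,275). In the top picture the lane spans (255-375,155-230), its entry on the right (robot's right).

There are two carton candidates in the top picture, A at (435,207) and B at (440,265). The base is at about (345,460), so B is nearer and fits the description. I'll confirm it with one enlarged crop and measure at the same time.

```bash
cat > h.py <<'E'
import numpy as np, cv2
from cell import *
def ray(n,u,v):
    c=calibration(n);K=np.array(c["camera_matrix"]);T=np.array(c["T"])
    d=np.array([(u-K[0,2])/K[0,0],(v-K[1,2])/K[1,1]]);p=d.copy()
    for _ in range(30): p=d/(1+c["k1"]*(p@p))
    return T[:3,3],T[:3,:3]@np.r_[p,1]
def px2w(n,u,v,z):
    o,d=ray(n,u,v); return o+d*(z-o[2])/d[2]
def w2px(n,P):
    c=calibration(n);K=np.array(c["camera_matrix"]);T=np.array(c["T"])
    q=(np.atleast_2d(P)-T[:3,3])@T[:3,:3]; p=q[:,:2]/q[:,2:]
    p=p*(1+c["k1"]*(p**2).sum(1))[:,None]
    return p*[K[0,0],K[1,1]]+[K[0,2],K[1,2]]
E
python3 - <<'E'
from h import *
im=cv2.imread("pics/top0.png")
a=cv2.resize(im[145:240,250:385],None,fx=5.5,fy=5.5,interpolation=cv2.INTER_CUBIC)
cv2.imwrite("pics/lane.png",a)
b=cv2.resize(im[185:295,405:475],None,fx=5,fy=5,interpolation=cv2.INTER_CUBIC)
c=cv2.resize(im[185:295,185:255],None,fx=5,fy=5,interpolation=cv2.INTER_CUBIC)
cv2.imwrite("pics/parts.png",np.hstack([b,c]))
for n,u,v,z in [("A",435,207,40),("B",440,265,40),("block",215,268,50),("bottle",331,268,120),("knob",203,200,54),("flask",155,323,250)]: print(n,px2w("top",u,v,z).round(0))
E
```

```text
A [ 574. -228.   40.]
B [ 431. -233.   40.]
block [433. 308.  50.]
bottle [420.  32. 120.]
knob [599. 337.  54.]
flask [301. 395. 250.]
```

View pics/lane.png

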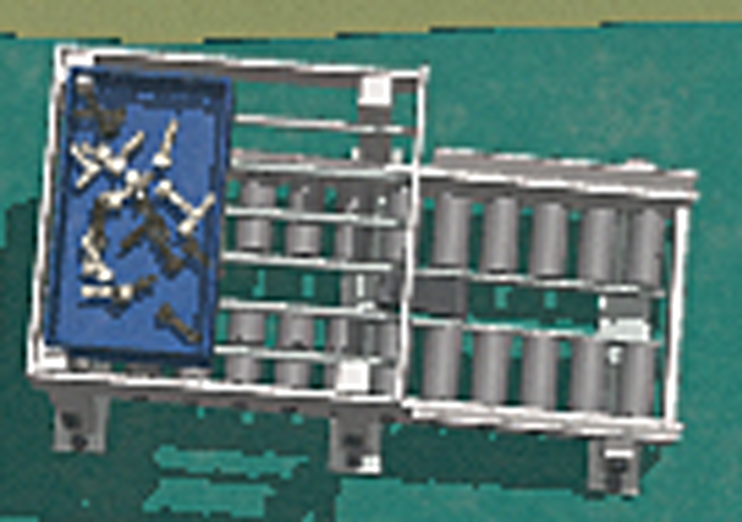

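View pics/parts.png

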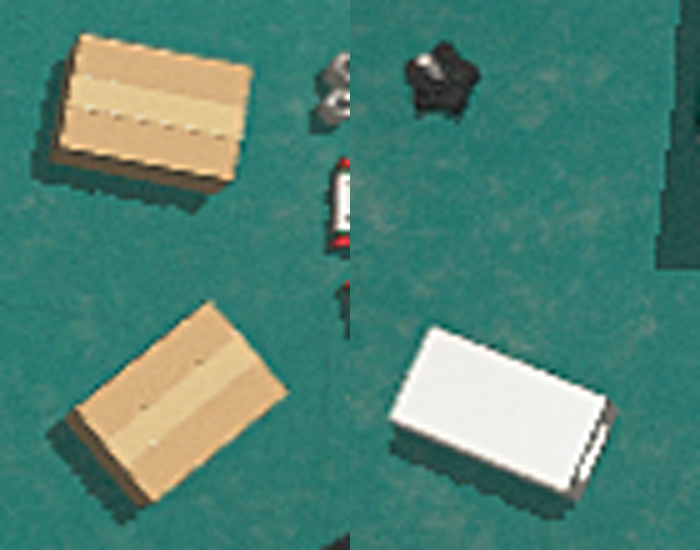

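The crop shows candidate B at (440,265), a flat taped carton about 490 mm from the base. A is about 618 mm away, so B is the one meant. The block lies flat with its tube axis from (207,254) to (236,268), open end toward the right. In the lane crop, the strip's top ends are at (425,68) and (398,403), and the entry lip is at x≈680.

```bash
cat >> h.py <<'E'
from scipy.optimize import least_squares
from scipy.spatial.transform import Rotation as Ro
def laneR(yaw): # x uphill
    return Ro.from_euler('ZY',[yaw,-0.07]).as_matrix()
def lane2w(p,P): return np.array([p[0],p[1],46.])+np.atleast_2d(P)@laneR(p[2]).T
E
python3 - <<'E'
from h import *
f=lambda pts,x0,y0,s:(np.array(pts)+.5)/s-.5+[x0,y0]
zs=(160-46+15*.07)   # approx lane z of strip top
L=np.array([[-15+zs*.07,-71,zs],[-15+zs*.07,71,zs],[-136,-61,24],[-136,61,24]])
U=f([(425,68),(398,403),(697,178),(683,437)],250,145,5.5)
lipL=np.array([[-130,-50,6],[-130,50,6.]]);lipU=f([(681,205),(668,425)],250,145,5.5)
def res(p):
    r=(w2px("top",lane2w(p,L))-U).ravel(); return np.r_[r,(w2px("top",lane2w(p,lipL))-lipU)[:,0]]
s=least_squares(res,[565,70,np.pi/2]); p=s.x; print(p,np.degrees(p[2]),s.fun.round(2)); np.save("lane.npy",p)
def rect(pts,x0,z):
    U=f(pts,x0,185,5); W=np.array([px2w("top",*u,z) for u in U])[:,:2]
    (c,wh,a)=cv2.minAreaRect(W.astype(np.float32)); d=np.diff(np.r_[W,W[:1]],axis=0)
    print(W.mean(0).round(1),np.linalg.norm(d,axis=1).round(1),np.degrees(np.arctan2(d[:,1],d[:,0])).round(1))
rect([(210,302),(289,393),(152,503),(77,408)],405,40)
rect([(432-350,326),(607-350,402),(570-350,488),(390-350,415)],185,50)
im=cv2.resize(cv2.imread("pics/top0.png")[145:240,250:385],None,fx=5.5,fy=5.5,interpolation=cv2.INTER_CUBIC)
sc=cv2.imread("pics/scene0.png")[150:285,220:375]; sc=cv2.resize(sc,None,fx=4.7,fy=4.7,interpolation=cv2.INTER_CUBIC)
segs=[([-136,s*50,14],[120,s*50,14]) for s in(-1,1)]+[([-136,s*61,24],[-18,s*61,24]) for s in(-1,1)]+[([-130,-50,6],[-130,50,6]),([0,-8,11],[0,8,11]),(L[0],L[1]),([120,-50,13],[120,50,13])]
for n,I,o,k in(("top",im,(250,145),5.5),("scene",sc,(220,150),4.7)):
    for a,b in segs:
        q=((w2px(n,lane2w(p,np.array([a,b],float)))-o+.5)*k-.5).round().astype(int)
        cv2.line(I,tuple(map(int,q[0])),tuple(map(int,q[1])),(0,255,255),1)
cv2.imwrite("pics/ov.png",np.vstack([cv2.resize(im,(460,300)),cv2.resize(sc,(460,300))]))
E
```

```text
[601.2837377   56.68460331   1.48044478] 84.82323752703017 [ 0.37 -0.15  0.93 -0.01  0.21 -0.98 -0.14  1.13 -0.74 -0.75]
[ 431.5 -235.3] [57.3 85.7 57.3 83.4] [-141.7  127.2   36.   -52.9]
[437.9 308.6] [92.2 44.5 93.4 46.8] [-114.6  156.8   66.8  -24.6]
```

View pics/ov.png

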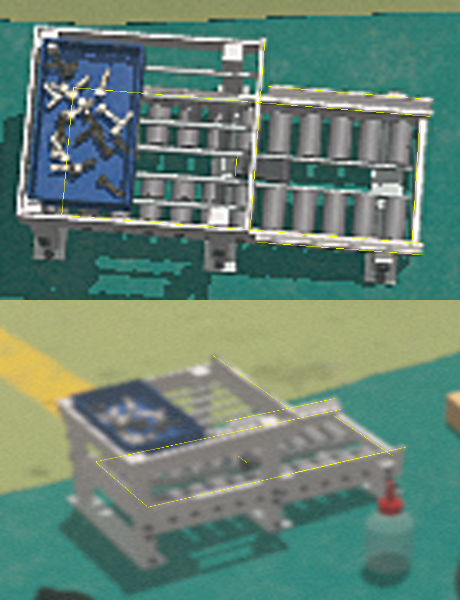

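The overlay fits the lane well: origin (601,57,46), yaw 84.8°. Carton B is at (431.5,-235.3) with its short axis at 37°, and the block is at (438,308.6) with its short axis at about -24°. I'm moving above the carton now.

Call:
arm_command(delta_pos=[[0.044,0.088,0],[0.088,0.176,0],[0.132,0.264,0],[0.176,0.352,0],[0.22,0.44,0]], delta_rot=[[0,0,-0.058],[0,0,-0.116],[0,0,-0.174],[0,0,-0.232],[0,0,-0.29]], claw=[0,0,0,0,0])

```text
t: 0.52
eef_pos: [321.9, -454.1, 214.3]
tcp_rot: [-3.141, 0.0, -0.019]
ft_force: [0.1, -0.3, -0.7]
opening: 1.003
grip_force: 0.0
```

Call:
arm_command(delta_pos=[[0.044,0.088,0],[0.088,0.176,0],[0.132,0.264,0],[0.176,0.352,0],[0.22,0.44,0]], delta_rot=[[0,0,-0.058],[0,0,-0.116],[0,0,-0.174],[0,0,-0.232],[0,0,-0.29]], claw=[0,0,0,0,0])

```text
t: 0.93
eef_pos: [377.0, -344.1, 214.5]
tcp_rot: [-3.142, 0.0, -0.475]
ft_force: [-0.0, 0.4, -0.0]
opening: 1.0
grip_force: 0.0
```

Call:
arm_command(delta_pos=[[0.044,0.088,-0.06],[0.088,0.176,-0.12],[0.132,0.264,-0.18],[0.176,0.352,-0.24],[0.22,0.44,-0.3]], delta_rot=[[0,0,-0.058],[0,0,-0.116],[0,0,-0.174],[0,0,-0.232],[0,0,-0.29]], claw=[0,0,0,0,0])

```text
t: 1.35
eef_pos: [432.0, -234.1, 138.9]
tcp_rot: [3.141, 0.0, -0.93]
ft_force: [0.4, -0.0, 0.1]
opening: 0.996
grip_force: 0.0
```

```bash
python3 - <<'E'
from h import *
im=read_camera("scene"); cv2.imwrite("pics/s1.png",im[:,:,::-1]); t=read_camera("top"); cv2.imwrite("pics/t1.png",t[:,:,::-1])
s=state(); R=Ro.from_euler('xyz',s["tcp_rot"]).as_matrix(); p=s["eef_pos"]; print(p,s["tcp_rot"],s["joints"].round(3),s["t"])
I=im[:,:,::-1].copy(); k=5
q=w2px("scene",p)[0]; x0,y0=int(q[0]-60),int(q[1]-85)
C=cv2.resize(I[y0:y0+110,x0:x0+120],None,fx=k,fy=k,interpolation=cv2.INTER_CUBIC)
for (a,b),col in (((37.5,90),(0,255,255)),((90,37.5),(255,0,255))):
  for zz in(-78,):
    P=np.array([[a,b,zz],[-a,b,zz],[-a,-b,zz],[a,-b,zz]])@R.T+p
    Q=((w2px("scene",P)-[x0,y0]+.5)*k).astype(int); cv2.polylines(C,[Q.reshape(-1,1,2)],True,col,1)
cv2.imwrite("pics/grip.png",C)
E
```

```text
[ 431.6133747  -232.29220548  137.69715176] [ 3.14054598  0.0040276  -0.92708289] [-0.629  0.408  1.967  0.     0.771  1.869] 1.45
```

View pics/grip.png

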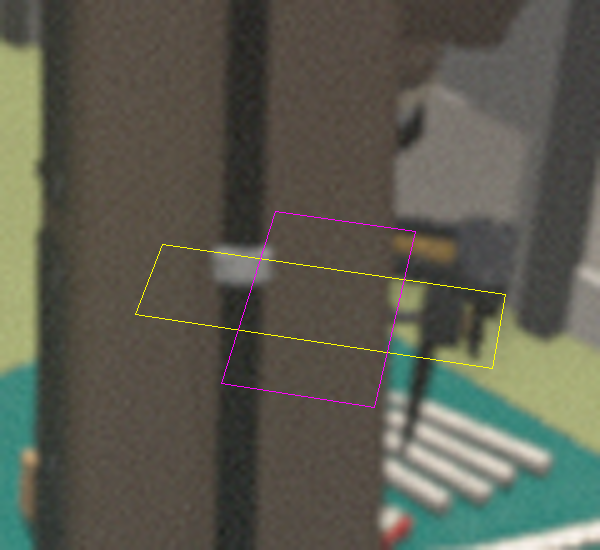

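The gripper's wide dimension (180 mm) lies along the closing direction (yellow box, reaching right to (505,295)). An upright tool at the entry would therefore hit the shelf strip, so I'll set the parts down leaning about 15° to the lane. Next I grasp the carton.

Call:
arm_command(delta_pos=[[0,0,-0.12],[0,0,-0.24],[0,0,-0.36],[0,0,-0.44],[0,0,-0.49]], delta_rot=[[0,0,0],[0,0,0],[0,0,0],[0,0,0],[0,0,0]], claw=[0,0,0,0,0])

```text
t: 1.87
eef_pos: [431.0, -235.4, 15.2]
tcp_rot: [3.141, 0.002, -0.925]
ft_force: [-0.1, 0.4, 0.6]
opening: 1.001
grip_force: 0.0
```

Call:
arm_command(delta_pos=[[0,0,0],[0,0,0],[0,0,0],[0,0,0],[0,0,0]], delta_rot=[[0,0,0],[0,0,0],[0,0,0],[0,0,0],[0,0,0]], claw=[0.8,0.8,0.8,0.8,0.8])

```text
t: 2.28
eef_pos: [432.1, -235.6, 18.2]
tcp_rot: [-3.141, -0.002, -0.926]
ft_force: [-0.2, 0.3, -0.9]
opening: 0.706
grip_force: 0.0
```

Call:
arm_command(delta_pos=[[0,0,0],[0,0,0],[0,0,0],[0,0,0],[0,0,0]], delta_rot=[[0,0,0],[0,0,0],[0,0,0],[0,0,0],[0,0,0]], claw=[0.8,0.8,0.8,0.8,0.8])

```text
t: 2.7
eef_pos: [431.9, -235.5, 17.8]
tcp_rot: [-3.142, -0.001, -0.925]
ft_force: [-2.1, -0.4, 7.5]
opening: 0.608
grip_force: 30.0
```

Call:
arm_command(delta_pos=[[0,0,0.1],[0,0,0.2],[0,0,0.32],[0,0,0.44],[0,0,0.56]], delta_rot=[[0,0,0],[0,0,0],[0,0,0],[0,0,0],[0,0,0]], claw=[0.8,0.8,0.8,0.8,0.8])

```text
t: 3.12
eef_pos: [431.2, -234.8, 158.4]
tcp_rot: [3.141, 0.001, -0.926]
ft_force: [1.5, -0.1, -4.2]
opening: 0.607
grip_force: 30.0
```

Call:
arm_command(delta_pos=[[0.064,0.076,-0.006],[0.128,0.152,-0.012],[0.192,0.228,-0.018],[0.256,0.304,-0.024],[0.32,0.38,-0.03]], delta_rot=[[0,0,0.053],[0,0,0.106],[0,0,0.16],[0,0,0.213],[0,0,0.266]], claw=[0.8,0.8,0.8,0.8,0.8])

```text
t: 3.53
eef_pos: [511.9, -139.1, 149.5]
tcp_rot: [3.141, 0.001, -0.504]
ft_force: [0.6, -0.3, -4.7]
opening: 0.608
grip_force: 30.0
```

Call:
arm_command(delta_pos=[[0.064,0.076,-0.006],[0.128,0.152,-0.012],[0.192,0.228,-0.018],[0.256,0.304,-0.024],[0.32,0.38,-0.03]], delta_rot=[[0,0,0.053],[0,0,0.106],[0,0,0.16],[0,0,0.213],[0,0,0.266]], claw=[0.8,0.8,0.8,0.8,0.8])

```text
t: 3.95
eef_pos: [591.9, -44.0, 141.7]
tcp_rot: [-3.142, 0.001, -0.086]
ft_force: [0.1, -0.9, -3.5]
opening: 0.608
grip_force: 30.0
```

Call:
arm_command(delta_pos=[[0,0,0],[0,0,0],[0,0,0],[0,0,0],[0,0,0]], delta_rot=[[0.05,-0.005,0],[0.1,-0.01,0],[0.15,-0.014,0],[0.21,-0.019,0],[0.21,-0.019,0]], claw=[0.8,0.8,0.8,0.8,0.8])

```text
t: 4.37
eef_pos: [591.2, -46.7, 141.2]
tcp_rot: [-2.806, 0.001, -0.092]
ft_force: [0.2, 0.1, -4.4]
opening: 0.605
grip_force: 30.0
```

```bash
cat >> h.py <<'E'
def rep():
    s=state(); p=np.load("lane.npy"); R=Ro.from_euler('xyz',s["tcp_rot"]).as_matrix(); L=laneR(p[2])
    print("tcp lane",(L.T@(s["eef_pos"]-[p[0],p[1],46])).round(1),"tool axes in lane\n",(L.T@R).round(3),s["eef_pos"].round(1),s["joints"].round(2),s["ft_force"].round(1),s["t"])
E
python3 - <<'E'
from h import *
rep(); im=read_camera("top"); cv2.imwrite("pics/t2.png",im[:,:,::-1]); im=read_camera("scene"); cv2.imwrite("pics/s2.png",im[:,:,::-1])
E
```

```text
tcp lane [-96.9   0.7 102.2] tool axes in lane
 [[-0.002 -0.965  0.263]
 [-1.     0.002  0.001]
 [-0.001 -0.263 -0.965]] [591.2 -46.7 141.2] [-0.34  0.55  1.72  0.39  0.99  1.09] [ 0.2  0.1 -4.4] 4.3667
```

Call:
arm_command(delta_pos=[[0,0,-0.08],[0,0,-0.16],[0,0.004,-0.23],[0,0.004,-0.28],[0,0.004,-0.31]], delta_rot=[[0,0,0],[0,0,0],[0,0,0],[0,0,0],[0,0,0]], claw=[0.8,0.8,0.8,0.8,0.8])

```text
t: 4.88
eef_pos: [591.3, -43.5, 63.4]
tcp_rot: [-2.812, 0.002, -0.089]
ft_force: [-2.1, -1.1, 7.8]
opening: 0.61
grip_force: 30.0
```

```bash
python3 - <<'E'
from h import *
rep(); im=read_camera("top"); cv2.imwrite("pics/t3.png",im[:,:,::-1]); im2=read_camera("scene")[:,:,::-1]
a=cv2.resize(im[130:250,250:400,::-1],(600,480)[:2] and (500,400),interpolation=cv2.INTER_CUBIC); b=cv2.resize(im2[170:290,225:375],(280,224) and (300,240),interpolation=cv2.INTER_CUBIC)
C=np.zeros((400,800,3),np.uint8);C[:,:500]=a;C[:240,500:]=b
cv2.imwrite("pics/c3.png",C)
E
```

```text
tcp lane [-99.2   1.   24.4] tool axes in lane
 [[ 0.001 -0.966  0.257]
 [-1.    -0.001  0.002]
 [-0.002 -0.257 -0.966]] [591.3 -43.5  63.4] [-0.33  0.66  1.77  0.43  0.84  1.02] [-2.1 -1.1  7.8] 4.8833
```

View pics/c3.png

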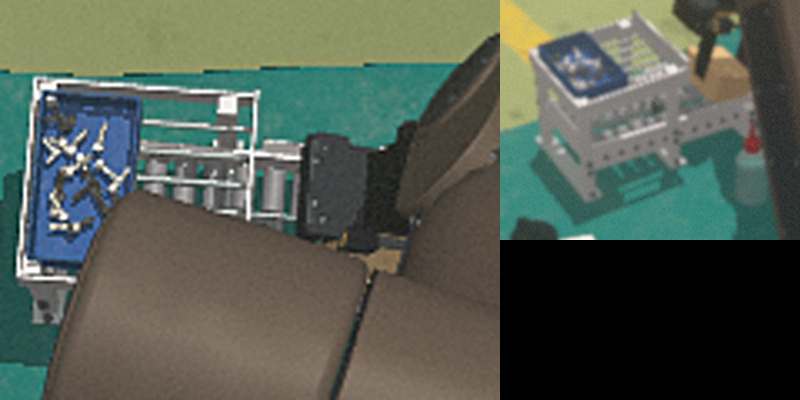

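The crop shows the carton nose-up between the flares at right (720,75), its rear edge on the rollers, with the gripper clear of the strip at left (300,185). I'll release it and back out along the tool axis.

Call:
arm_command(delta_pos=[[0,0,0.003],[0,0,0.003],[0,0,0.003],[0,0,0.003],[0,0,0.003]], delta_rot=[[0,0,0],[0,0,0],[0,0,0],[0,0,0],[0,0,0]], claw=[0.1,0.1,0.1,0.1,0.1])

```text
t: 5.4
eef_pos: [591.9, -44.4, 65.9]
tcp_rot: [-2.811, -0.001, -0.09]
ft_force: [0.0, -1.0, 0.5]
opening: 0.879
grip_force: 0.0
```

Call:
arm_command(delta_pos=[[0,0,0],[-0.002,-0.02,0.06],[-0.004,-0.05,0.15],[-0.007,-0.08,0.23],[-0.009,-0.103,0.3]], delta_rot=[[0,0,0],[0,0,0],[0,0,0],[0,0,0],[0,0,0]], claw=[0.1,0.1,0.1,0.1,0.1])

```text
t: 5.82
eef_pos: [589.5, -70.5, 141.7]
tcp_rot: [-2.811, -0.001, -0.09]
ft_force: [0.4, -0.3, 0.6]
opening: 0.9
grip_force: 0.0
```

```bash
python3 - <<'E'
from h import *
rep()
# plan: push-start pose, tool y across lane (az -5.2), lean 48 deg world
p=np.load("lane.npy");s=state();R=Ro.from_euler('xyz',s["tcp_rot"])
a=p[2]; up=Ro.from_matrix(np.array([[0,0,0],[0,0,0],[0,0,0.]])+np.column_stack([ -np.array([np.cos(a),np.sin(a),0]),[np.sin(a),-np.cos(a),0],[0,0,-1]]))
print(np.linalg.det(up.as_matrix()))
T=Ro.from_rotvec(np.radians(48)*np.array([np.sin(a),-np.cos(a),0]))*up
print("T axes lane\n",(laneR(a).T@T.as_matrix()).round(3), T.as_euler('xyz'))
print("rotvec/90deg",((T*R.inv()).as_rotvec()/(np.pi/2)).round(3))
for q in [(-165,0,90),(-165,0,17),(-150,0,17),(4,0,17)]: print(q,lane2w(p,q).round(1))
E
```

```text
tcp lane [-120.8    0.3  104.4] tool axes in lane
 [[ 0.    -0.966  0.258]
 [-1.    -0.    -0.   ]
 [ 0.001 -0.258 -0.966]] [589.5 -70.5 141.7] [-0.38  0.56  1.71  0.38  1.01  1.06] [ 0.4 -0.3  0.6] 5.8167Traceback (most recent call last):
  File "<stdin>", line 5, in <module>
  File "scipy/spatial/transform/_rotation.pyx", line 1143, in scipy.spatial.transform._rotation.Rotation.from_matrix
ValueError: Non-positive determinant (left-handed or null coordinate frame) in rotation matrix 0: [[-0.09022867  0.99592107  0.        ]
 [-0.99592107 -0.09022867  0.        ]
 [ 0.          0.         -1.        ]].
```

```bash
cat >> h.py <<'E'
def tgt(deg,flip=1):
    a=np.load("lane.npy")[2]
    up=Ro.from_matrix(np.column_stack([[np.cos(a),np.sin(a),0],[np.sin(a),-np.cos(a),0],[0,0,-1]]))
    return Ro.from_rotvec(np.radians(deg)*np.array([np.sin(a),-np.cos(a),0]))*up
def tan(n):  # cardboard pixels near the lane
    im=read_camera(n); cv2.imwrite(f"pics/{n}_{state()['t']:.2f}.png",im[:,:,::-1])
    h=cv2.cvtColor(im,cv2.COLOR_RGB2HSV); m=cv2.inRange(h,(8,70,90),(24,255,255))
    k,l,st,c=cv2.connectedComponentsWithStats(m)
    for i in range(1,k):
        if st[i,4]>40: print(n,st[i],c[i].round(0))
E
python3 - <<'E'
from h import *
p=np.load("lane.npy");R=Ro.from_euler('xyz',state()["tcp_rot"]);T=tgt(48)
print("T axes lane\n",(laneR(p[2]).T@T.as_matrix()).round(3), T.as_euler('xyz'))
print("rotvec/90deg",((T*R.inv()).as_rotvec()/(np.pi/2)).round(3))
for q in [(-165,0,100),(-165,0,17),(-150,0,17),(4,0,17)]: print(q,lane2w(p,q).round(1))
tan("top");tan("scene")
E
```

```text
T axes lane
 [[ 0.719  0.     0.695]
 [ 0.    -1.    -0.   ]
 [ 0.695  0.    -0.719]] [ 3.14159265 -0.83775804  1.48044478]
rotvec/90deg [ 0.202 -0.577  0.841]
(-165, 0, 100) [[ 585.8 -114.2  134.2]]
(-165, 0, 17) [[ 586.3 -108.4   51.4]]
(-150, 0, 17) [[587.7 -93.5  52.5]]
(4, 0, 17) [[601.5  59.5  63.2]]
top [ 438    0   32   66 1666] [454.  29.]
top [443  67  26  16 231] [457.  75.]
top [347 180  27  39 575] [359. 205.]
scene [   0   62  288  141 3501] [171. 132.]
scene [319 193  32  29 647] [334. 207.]
scene [456 244  18  30 319] [465. 259.]
scene [ 205  416   57   64 1425] [231. 450.]
```

Call:
arm_command(delta_pos=[[0,-0.02,0],[0,-0.04,0],[0,-0.06,0],[0,-0.08,0],[0,-0.1,0]], delta_rot=[[0.013,-0.038,0.056],[0.027,-0.077,0.112],[0.04,-0.115,0.168],[0.054,-0.154,0.224],[0.067,-0.192,0.28]], claw=[0.47,0.47,0.47,0.47,0.47])

```text
t: 6.33
eef_pos: [589.1, -94.9, 139.7]
tcp_rot: [-2.744, -0.313, 0.347]
ft_force: [-0.3, 0.0, 0.3]
opening: 0.607
grip_force: 0.0
```

Call:
arm_command(delta_pos=[[0,-0.02,0],[0,-0.04,0],[0,-0.06,0],[0,-0.077,0],[0,-0.077,0]], delta_rot=[[0.013,-0.038,0.056],[0.027,-0.077,0.112],[0.04,-0.115,0.168],[0.054,-0.154,0.224],[0.067,-0.192,0.28]], claw=[0.47,0.47,0.47,0.47,0.47])

```text
t: 6.75
eef_pos: [589.2, -114.7, 139.5]
tcp_rot: [-2.832, -0.62, 0.83]
ft_force: [0.1, 0.3, 1.4]
opening: 0.528
grip_force: 0.0
```

Call:
arm_command(delta_pos=[[0,0,0],[0,0,0],[-0.005,0,-0.008],[-0.01,0,-0.016],[-0.015,0,-0.025]], delta_rot=[[0.013,-0.038,0.056],[0.027,-0.077,0.112],[0.04,-0.115,0.168],[0.054,-0.154,0.224],[0.068,-0.193,0.281]], claw=[0.47,0.47,0.47,0.47,0.47])

```text
t: 7.17
eef_pos: [585.3, -114.0, 133.2]
tcp_rot: [3.139, -0.84, 1.486]
ft_force: [0.1, 0.2, 0.3]
opening: 0.531
grip_force: 0.0
```

```bash
python3 - <<'E'
from h import *
rep(); tan("top")
p=np.load("lane.npy")
for u in [(347,200),(374,200),(360,180),(360,219)]: print((laneR(p[2]).T@(px2w("top",*u,46+40-6)-[p[0],p[1],46])).round(1))
E
```

```text
tcp lane [-164.9    0.5   99. ] tool axes in lane
 [[ 0.718  0.003  0.696]
 [ 0.004 -1.     0.001]
 [ 0.696  0.002 -0.718]] [ 585.3 -114.   133.2] [-0.61  0.72  1.64  0.72  1.36 -0.9 ] [0.1 0.2 0.3] 7.1667
top [ 438    0   32   65 1667] [454.  29.]
top [443  66  26  17 229] [457.  75.]
top [425 167   4  20  43] [427. 175.]
top [347 180  28  38 580] [358. 195.]
top [447 322  10  11  73] [452. 327.]
top [416 327  33  24 397] [432. 338.]
[-66.3   8.1  38.7]
[-130.5    3.6   43.2]
[-94.2 -43.   40.7]
[-100.    52.    41.1]
```

A tan blob at top (432,338), earlier hidden under the arm, could be another carton, so I'll check it before pushing.

```bash
ls -t pics | head -3; python3 - <<'E'
from h import *
import glob,os
f=sorted(glob.glob("pics/top_*.png"),key=os.path.getmtime)[-1]; im=cv2.imread(f)
a=cv2.resize(im[150:370,300:500],(600,660)); cv2.imwrite("pics/chk.png",cv2.resize(a,(540,594)))
print(px2w("top",432,338,40),px2w("top",452,327,40))
E
```

```text
top_7.22.png
scene_5.92.png
top_5.87.png
[ 258.31260911 -204.91303867   40.        ] [ 283.20452806 -253.38499566   40.        ]
```

View pics/chk.png

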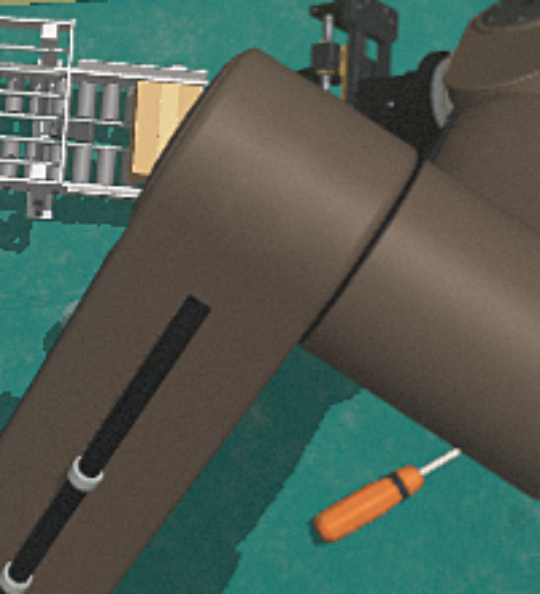

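The tan blob is only a screwdriver, at (365,505) in the crop. The carton lies flat and crosswise against the lip, at (165,125) in the crop. I'll lower behind it and push.

Call:
arm_command(delta_pos=[[0,0.004,-0.08],[0,0.01,-0.16],[0,0.016,-0.24],[0.002,0.024,-0.3],[0.002,0.024,-0.331]], delta_rot=[[0,0,0],[0,0,0],[0,0,0],[0,0,0],[0,0,0]], claw=[0.47,0.47,0.47,0.47,0.47])

```text
t: 7.63
eef_pos: [585.6, -107.4, 49.3]
tcp_rot: [-3.136, -0.839, 1.475]
ft_force: [0.4, -0.3, -0.2]
opening: 0.528
grip_force: 0.0
```

Call:
arm_command(delta_pos=[[0.003,0.033,0.0024],[0.006,0.067,0.0047],[0.009,0.1,0.0071],[0.012,0.134,0.0094],[0.015,0.167,0.0118]], delta_rot=[[0,0,0],[0,0,0],[0,0,0],[0,0,0],[0,0,0]], claw=[0.47,0.47,0.47,0.47,0.47])

```text
t: 8.05
eef_pos: [590.3, -65.5, 55.2]
tcp_rot: [3.14, -0.838, 1.481]
ft_force: [0.9, -1.4, 1.0]
opening: 0.532
grip_force: 0.4
```

Call:
arm_command(delta_pos=[[0.003,0.033,0.0024],[0.006,0.067,0.0047],[0.009,0.1,0.0071],[0.012,0.134,0.0094],[0.015,0.167,0.0118]], delta_rot=[[0,0,0],[0,0,0],[0,0,0],[0,0,0],[0,0,0]], claw=[0.47,0.47,0.47,0.47,0.47])

```text
t: 8.47
eef_pos: [593.9, -24.0, 57.5]
tcp_rot: [3.141, -0.838, 1.48]
ft_force: [0.8, -2.5, 0.8]
opening: 0.531
grip_force: 0.8
```

Call:
arm_command(delta_pos=[[0.003,0.033,0.0024],[0.006,0.067,0.0047],[0.009,0.1,0.0071],[0.012,0.134,0.0094],[0.015,0.167,0.0118]], delta_rot=[[0,0,0],[0,0,0],[0,0,0],[0,0,0],[0,0,0]], claw=[0.47,0.47,0.47,0.47,0.47])

```text
t: 8.88
eef_pos: [597.5, 17.9, 60.3]
tcp_rot: [-3.141, -0.839, 1.48]
ft_force: [0.3, -1.8, 0.2]
opening: 0.534
grip_force: 0.6
```

```bash
python3 - <<'E'
from h import *
rep(); tan("top"); tan("scene")
E
```

```text
tcp lane [-37.9   0.3  17. ] tool axes in lane
 [[ 0.719 -0.001  0.695]
 [-0.001 -1.    -0.   ]
 [ 0.695 -0.    -0.719]] [597.5  17.9  60.3] [-0.42  0.79  1.78  0.9   1.12 -0.96] [ 0.3 -1.8  0.2] 8.8833
top [ 438    0   32   67 1676] [454.  29.]
top [453  67  16  16 159] [461.  75.]
top [443  70  10  13  72] [448.  75.]
top [308 177   8   7  46] [311. 180.]
top [447 322  10  11  73] [452. 327.]
top [416 327  33  24 395] [432. 338.]
scene [   0   62  288  140 3489] [171. 132.]
scene [321 173  27  21 122] [333. 181.]
scene [314 214   5  13  42] [316. 220.]
scene [289 217  19  16 186] [300. 224.]
scene [456 243  18  31 319] [465. 259.]
scene [ 205  416   57   64 1429] [231. 450.]
```

Call:
arm_command(delta_pos=[[0.003,0.033,0.0024],[0.006,0.067,0.0047],[0.009,0.1,0.0071],[0.012,0.134,0.0094],[0.015,0.167,0.0118]], delta_rot=[[0,0,0],[0,0,0],[0,0,0],[0,0,0],[0,0,0]], claw=[0.47,0.47,0.47,0.47,0.47])

```text
t: 9.4
eef_pos: [601.2, 59.7, 63.2]
tcp_rot: [-3.141, -0.838, 1.48]
ft_force: [0.7, -0.6, -1.1]
opening: 0.528
grip_force: 0.3
```

Call:
arm_command(delta_pos=[[0,0,0],[0,0,0],[0.001,0.012,0.001],[0.001,0.012,0.001],[0.001,0.012,0.001]], delta_rot=[[0,0,0],[0,0,0],[0,0,0],[0,0,0],[0,0,0]], claw=[0.47,0.47,0.47,0.47,0.47])

```text
t: 9.82
eef_pos: [601.5, 61.6, 63.5]
tcp_rot: [-3.142, -0.838, 1.48]
ft_force: [0.8, 0.5, 0.1]
opening: 0.528
grip_force: 0.1
```

```bash
python3 - <<'E'
from h import *
rep(); tan("top"); tan("scene")
E
```

```text
tcp lane [ 6.1  0.3 17.1] tool axes in lane
 [[ 0.719 -0.001  0.695]
 [-0.    -1.    -0.   ]
 [ 0.695 -0.    -0.719]] [601.5  61.6  63.5] [-0.35  0.78  1.8   0.95  1.09 -0.94] [0.8 0.5 0.1] 9.8167
top [ 438    0   32   66 1679] [454.  29.]
top [444  67  25  16 232] [457.  75.]
top [438 195  17  15 144] [447. 202.]
top [447 322  10  11  73] [452. 327.]
top [416 327  33  24 396] [432. 338.]
scene [   0   62  288  141 3496] [170. 132.]
scene [308 176  26  22 121] [319. 185.]
scene [276 218  29  19 312] [292. 227.]
scene [456 244  18  30 320] [465. 259.]
scene [ 205  416   57   64 1426] [231. 450.]
```

The carton has passed the pawl and the push force dropped to about zero. I'll retreat, lift, straighten the tool and move over to the block.

Call:
arm_command(delta_pos=[[-0.005,-0.06,-0.004],[-0.016,-0.18,-0.0127],[-0.029,-0.32,-0.0225],[-0.042,-0.46,-0.0324],[-0.054,-0.596,-0.042]], delta_rot=[[0,0,0],[0,0,0],[0,0,0],[0,0,0],[0,0,0]], claw=[0.47,0.47,0.47,0.47,0.47])

```text
t: 10.33
eef_pos: [587.4, -89.8, 52.8]
tcp_rot: [-3.141, -0.838, 1.479]
ft_force: [0.7, -0.3, 0.1]
opening: 0.535
grip_force: 0.0
```

Call:
arm_command(delta_pos=[[0,0,0.06],[0,0,0.12],[0,0,0.2],[0,0,0.28],[0,0,0.36]], delta_rot=[[0,0,0],[-0.06,0.006,0],[-0.13,0.012,0],[-0.2,0.018,0],[-0.2655,0.024,0]], claw=[0.3,0.2,0,0,0])

```text
t: 10.75
eef_pos: [587.9, -88.7, 144.4]
tcp_rot: [3.14, -0.414, 1.479]
ft_force: [0.6, 0.1, 0.1]
opening: 0.83
grip_force: 0.0
```

Call:
arm_command(delta_pos=[[0,0,0.08],[0,0,0.16],[0,0,0.24],[0,0,0.32],[0,0,0.388]], delta_rot=[[-0.05,0.005,0],[-0.1,0.01,0],[-0.16,0.015,0],[-0.22,0.02,0],[-0.2655,0.024,0]], claw=[0,0,0,0,0])

```text
t: 11.17
eef_pos: [588.0, -87.8, 242.3]
tcp_rot: [3.139, 0.005, 1.479]
ft_force: [-0.4, -0.3, -0.1]
opening: 0.998
grip_force: 0.0
```

Call:
arm_command(delta_pos=[[-0.03,0.08,0],[-0.07,0.18,0],[-0.11,0.29,0],[-0.15,0.4,0],[-0.2,0.528,0]], delta_rot=[[0,0,-0.014],[0,0,-0.028],[0,0,-0.042],[0,0,-0.056],[0,0,-0.07]], claw=[0,0,0,0,0])

```text
t: 11.58
eef_pos: [537.5, 44.7, 240.1]
tcp_rot: [3.141, -0.0, 1.367]
ft_force: [-0.0, 1.0, 0.4]
opening: 1.0
grip_force: 0.0
```

Call:
arm_command(delta_pos=[[-0.04,0.106,0],[-0.08,0.211,0],[-0.12,0.317,0],[-0.16,0.422,0],[-0.2,0.528,0]], delta_rot=[[0,0,-0.014],[0,0,-0.028],[0,0,-0.042],[0,0,-0.056],[0,0,-0.07]], claw=[0,0,0,0,0])

```text
t: 12.0
eef_pos: [487.3, 177.2, 240.2]
tcp_rot: [3.141, -0.0, 1.258]
ft_force: [0.6, 0.6, 0.8]
opening: 0.995
grip_force: 0.0
```

Call:
arm_command(delta_pos=[[-0.04,0.106,0],[-0.08,0.211,0],[-0.12,0.317,0],[-0.16,0.422,0],[-0.2,0.528,0]], delta_rot=[[0,0,-0.014],[0,0,-0.028],[0,0,-0.042],[0,0,-0.056],[0,0,-0.07]], claw=[0,0,0,0,0])

```text
t: 12.42
eef_pos: [437.5, 309.3, 240.2]
tcp_rot: [3.141, -0.0, 1.148]
ft_force: [0.8, -0.4, -0.2]
opening: 0.998
grip_force: 0.0
```

```bash
python3 - <<'E'
from h import *
rep(); tan("top"); tan("scene")
import glob,os
f=sorted(glob.glob("pics/top_*.png"),key=os.path.getmtime)[-1]; im=cv2.imread(f)
C=np.vstack([cv2.resize(im[140:240,245:385],(700,500),interpolation=cv2.INTER_CUBIC)])
cv2.imwrite("pics/c8.png",C)
E
```

```text
tcp lane [249.8 185.9 177.1] tool axes in lane
 [[ 0.943 -0.325 -0.07 ]
 [-0.326 -0.945 -0.001]
 [-0.066  0.023 -0.998]] [437.5 309.3 240.2] [ 0.49  0.34  1.74 -0.    1.06  0.91] [ 0.8 -0.4 -0.2] 12.4167
top [ 438    0   33   65 1682] [454.  29.]
top [442  67  27  16 238] [456.  75.]
top [297 176  24   8 149] [308. 180.]
top [296 185  24   8 150] [308. 188.]
top [295 193  25   8 157] [307. 197.]
top [416 192  39  31 854] [435. 207.]
top [295 201  24   9 154] [306. 205.]
top [132 267  11  25  64] [137. 276.]
top [447 322  10  11  73] [452. 327.]
top [416 327  33  24 394] [432. 338.]
scene [   0   69  260  119 2851] [155. 126.]
scene [371 191   9  22 116] [375. 201.]
scene [281 217  27  18 284] [296. 226.]
scene [ 205  416   57   64 1432] [231. 450.]
```

View pics/c8.png

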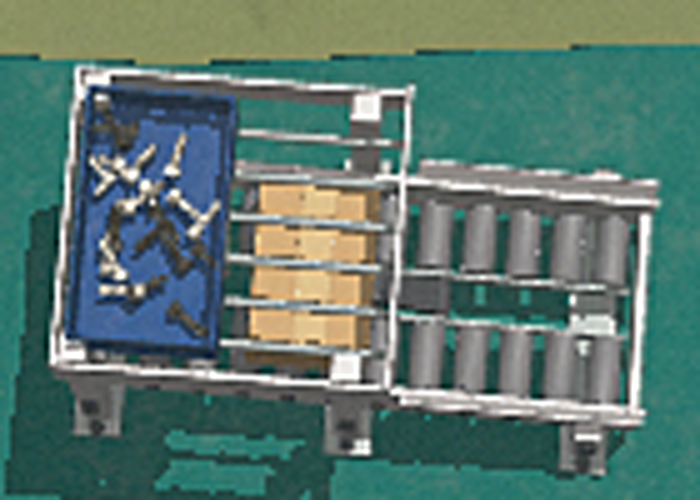

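The carton sits crosswise at (310,265) in the crop, held under the shelf beyond the pawl. Next I grasp the block.

Call:
arm_command(delta_pos=[[0,0,-0.1],[0,0,-0.2],[0,0,-0.3],[0,0,-0.4],[0,0,-0.5]], delta_rot=[[0,0,0],[0,0,0],[0,0,0],[0,0,0],[0,0,0]], claw=[0,0,0,0,0])

```text
t: 12.93
eef_pos: [438.4, 307.6, 114.1]
tcp_rot: [3.141, -0.001, 1.15]
ft_force: [1.0, 0.5, 0.5]
opening: 0.998
grip_force: 0.0
```

Call:
arm_command(delta_pos=[[0,0,-0.1],[0,0,-0.2],[0,0,-0.28],[0,0,-0.35],[0,0,-0.38]], delta_rot=[[0,0,0],[0,0,0],[0,0,0],[0,0,0],[0,0,0]], claw=[0,0,0,0,0])

```text
t: 13.35
eef_pos: [437.7, 307.3, 18.0]
tcp_rot: [-3.14, 0.002, 1.15]
ft_force: [-0.2, 0.1, -0.5]
opening: 1.0
grip_force: 0.0
```

Call:
arm_command(delta_pos=[[0,0,0],[0,0,0],[0,0,0],[0,0,0],[0,0,0]], delta_rot=[[0,0,0],[0,0,0],[0,0,0],[0,0,0],[0,0,0]], claw=[0.8,0.8,0.8,0.8,0.8])

```text
t: 13.77
eef_pos: [438.3, 308.9, 20.9]
tcp_rot: [3.14, -0.002, 1.15]
ft_force: [-0.0, -0.8, -0.7]
opening: 0.708
grip_force: 0.0
```

Call:
arm_command(delta_pos=[[0,0,0],[0,0,0],[0,0,0],[0,0,0],[0,0,0]], delta_rot=[[0,0,0],[0,0,0],[0,0,0],[0,0,0],[0,0,0]], claw=[0.8,0.8,0.8,0.8,0.8])

```text
t: 14.18
eef_pos: [438.1, 308.8, 20.3]
tcp_rot: [3.141, -0.001, 1.15]
ft_force: [0.2, -0.0, 6.0]
opening: 0.526
grip_force: 30.0
```

Call:
arm_command(delta_pos=[[0,0,0.08],[0,0,0.2],[0,0,0.32],[0,0,0.46],[0,0,0.6]], delta_rot=[[0,0,0],[0,0,0],[0,0,0],[0,0,0],[0,0,0]], claw=[0.8,0.8,0.8,0.8,0.8])

```text
t: 14.6
eef_pos: [437.2, 308.4, 170.8]
tcp_rot: [-3.141, 0.001, 1.15]
ft_force: [1.2, 1.2, -3.9]
opening: 0.525
grip_force: 30.0
```

Call:
arm_command(delta_pos=[[0,0,0.08],[0,0,0.16],[0,0,0.24],[0,0,0.32],[0,0,0.32]], delta_rot=[[0,0,0],[0,0,0],[0,0,0],[0,0,0],[0,0,0]], claw=[0.8,0.8,0.8,0.8,0.8])

```text
t: 15.02
eef_pos: [438.7, 309.2, 252.9]
tcp_rot: [3.138, -0.005, 1.15]
ft_force: [-0.5, 0.7, -3.9]
opening: 0.525
grip_force: 30.0
```

Call:
arm_command(delta_pos=[[0.041,-0.096,0],[0.082,-0.191,0],[0.123,-0.287,0],[0.164,-0.382,0],[0.205,-0.478,0]], delta_rot=[[0,0,-0.053],[0,0,-0.105],[0,0,-0.158],[0,0,-0.21],[0,0,-0.263]], claw=[0.8,0.8,0.8,0.8,0.8])

```text
t: 15.43
eef_pos: [488.9, 188.0, 248.3]
tcp_rot: [-3.141, 0.001, 0.733]
ft_force: [0.5, -0.1, -3.4]
opening: 0.527
grip_force: 30.0
```

Call:
arm_command(delta_pos=[[0.041,-0.096,0],[0.082,-0.191,0],[0.123,-0.287,0],[0.164,-0.382,0],[0.205,-0.478,0]], delta_rot=[[0,0,-0.053],[0,0,-0.105],[0,0,-0.158],[0,0,-0.21],[0,0,-0.263]], claw=[0.8,0.8,0.8,0.8,0.8])

```text
t: 15.85
eef_pos: [540.2, 68.5, 248.2]
tcp_rot: [-3.141, 0.001, 0.32]
ft_force: [0.5, 0.3, -3.5]
opening: 0.526
grip_force: 30.0
```

Call:
arm_command(delta_pos=[[0.041,-0.096,0],[0.082,-0.191,0],[0.123,-0.287,0],[0.164,-0.382,0],[0.205,-0.478,0]], delta_rot=[[0,0,-0.053],[0,0,-0.105],[0,0,-0.158],[0,0,-0.21],[0,0,-0.263]], claw=[0.8,0.8,0.8,0.8,0.8])

```text
t: 16.27
eef_pos: [591.5, -50.9, 248.0]
tcp_rot: [3.142, 0.002, -0.093]
ft_force: [1.1, -0.5, -3.7]
opening: 0.528
grip_force: 30.0
```

Call:
arm_command(delta_pos=[[0,0,0],[0,0,0],[0,0,0],[0,0,0],[0,0,0]], delta_rot=[[0.05,-0.005,0],[0.1,-0.01,0],[0.15,-0.014,0],[0.21,-0.019,0],[0.21,-0.019,0]], claw=[0.8,0.8,0.8,0.8,0.8])

```text
t: 16.68
eef_pos: [591.1, -51.4, 247.3]
tcp_rot: [-2.806, 0.002, -0.092]
ft_force: [-0.5, -0.5, -3.8]
opening: 0.529
grip_force: 30.0
```

Call:
arm_command(delta_pos=[[0,0,-0.08],[0,0,-0.16],[0,0,-0.24],[0,0,-0.32],[0,0,-0.4]], delta_rot=[[0,0,0],[0,0,0],[0,0,0],[0,0,0],[0,0,0]], claw=[0.8,0.8,0.8,0.8,0.8])

```text
t: 17.1
eef_pos: [591.0, -49.5, 147.8]
tcp_rot: [-2.813, 0.0, -0.089]
ft_force: [0.6, 0.5, -3.1]
opening: 0.522
grip_force: 30.0
```

```bash
python3 - <<'E'
from h import *
rep()
E
```

```text
tcp lane [-99.3   0.6 109. ] tool axes in lane
 [[ 0.001 -0.967  0.255]
 [-1.    -0.001  0.001]
 [-0.001 -0.255 -0.967]] [591.  -49.5 147.8] [-0.34  0.55  1.71  0.38  1.01  1.1 ] [ 0.6  0.5 -3.1] 17.1
```

Call:
arm_command(delta_pos=[[0,0,-0.08],[0,0,-0.16],[0,0,-0.24],[0,0,-0.3],[0,0,-0.33]], delta_rot=[[0,0,0],[0,0,0],[0,0,0],[0,0,0],[0,0,0]], claw=[0.8,0.8,0.8,0.8,0.8])

```text
t: 17.52
eef_pos: [591.1, -49.4, 64.8]
tcp_rot: [-2.812, 0.001, -0.089]
ft_force: [1.3, -0.1, -1.6]
opening: 0.526
grip_force: 30.0
```

Call:
arm_command(delta_pos=[[0,0,0],[0,0,0],[0,0,0],[0,0,0],[0,0,0]], delta_rot=[[0,0,0],[0,0,0],[0,0,0],[0,0,0],[0,0,0]], claw=[0.8,0.8,0.8,0.8,0.8])

```text
t: 17.93
eef_pos: [591.8, -49.8, 68.2]
tcp_rot: [-2.811, -0.002, -0.089]
ft_force: [0.8, -1.0, -3.7]
opening: 0.525
grip_force: 30.0
```

```bash
python3 - <<'E'
from h import *
rep()
E
```

```text
tcp lane [-105.1   -0.2   29.6] tool axes in lane
 [[ 0.001 -0.966  0.257]
 [-1.    -0.002 -0.002]
 [ 0.002 -0.257 -0.966]] [591.8 -49.8  68.2] [-0.34  0.65  1.77  0.43  0.85  1.01] [ 0.8 -1.  -3.7] 17.9333
```

Call:
arm_command(delta_pos=[[0,0,-0.004],[0,0,-0.008],[0,0,-0.008],[0,0,-0.008],[0,0,-0.008]], delta_rot=[[0,0,0],[0,0,0],[0,0,0],[0,0,0],[0,0,0]], claw=[0.8,0.8,0.8,0.8,0.8])

```text
t: 18.35
eef_pos: [591.7, -49.8, 65.5]
tcp_rot: [-2.811, -0.001, -0.09]
ft_force: [1.2, -1.0, -3.8]
opening: 0.523
grip_force: 30.0
```

Call:
arm_command(delta_pos=[[0,0,0],[0,0,0],[0,0,0],[0,0,0],[0,0,0]], delta_rot=[[0,0,0],[0,0,0],[0,0,0],[0,0,0],[0,0,0]], claw=[0.15,0.15,0.15,0.15,0.15])

```text
t: 18.77
eef_pos: [591.8, -49.8, 65.6]
tcp_rot: [-2.811, -0.001, -0.089]
ft_force: [-0.4, 0.1, -0.2]
opening: 0.812
grip_force: 0.0
```

Call:
arm_command(delta_pos=[[0,0,0],[-0.002,-0.02,0.06],[-0.004,-0.05,0.15],[-0.007,-0.08,0.23],[-0.009,-0.103,0.3]], delta_rot=[[0,0,0],[0,0,0],[0,0,0],[0,0,0],[0,0,0]], claw=[0.1,0.1,0.1,0.1,0.1])

```text
t: 19.18
eef_pos: [589.5, -75.9, 141.7]
tcp_rot: [-2.811, -0.002, -0.089]
ft_force: [0.6, 0.4, 0.0]
opening: 0.9
grip_force: 0.0
```

```bash
python3 - <<'E'
from h import *
rep(); p=np.load("lane.npy")
im=read_camera("top"); cv2.imwrite("pics/t9.png",im[:,:,::-1])
h=cv2.cvtColor(im,cv2.COLOR_RGB2HSV)[160:240,310:400]; m=cv2.inRange(h,(0,0,185),(179,50,255)); m=cv2.morphologyEx(m,cv2.MORPH_OPEN,np.ones((5,5)))
k,l,st,c=cv2.connectedComponentsWithStats(m)
for i in range(1,k):
    print(st[i]); q=cv2.boxPoints(cv2.minAreaRect(np.argwhere(l==i)[:,::-1].astype(np.float32)))+[310,160]
    for u in q: print(u,(laneR(p[2]).T@(px2w("top",*u,46+50-6)-[p[0],p[1],46])).round(1))
E
```

```text
tcp lane [-126.1   -0.2  104.8] tool axes in lane
 [[ 0.001 -0.966  0.258]
 [-1.    -0.001 -0.001]
 [ 0.002 -0.258 -0.966]] [589.5 -75.9 141.7] [-0.38  0.56  1.7   0.38  1.01  1.05] [0.6 0.4 0. ] 19.1833
[ 6  0  5  4 20]
[316. 160.] [ 14.8 -82.1  43.1]
[320. 160.] [  5.3 -82.8  43.7]
[320. 163.] [  4.8 -75.4  43.8]
[316. 163.] [ 14.3 -74.7  43.1]
[ 2 51  5  5 25]
[312. 211.] [15.4 42.8 43. ]
[316. 211.] [ 6.  42.1 43.7]
[316. 215.] [ 5.3 51.7 43.7]
[312. 215.] [14.7 52.4 43.1]
```

Call:
arm_command(delta_pos=[[0,-0.02,0],[0,-0.04,0],[0,-0.06,0],[0,-0.08,0],[0,-0.1,0]], delta_rot=[[0.013,-0.038,0.056],[0.027,-0.077,0.112],[0.04,-0.115,0.168],[0.054,-0.154,0.224],[0.067,-0.192,0.28]], claw=[0.47,0.47,0.47,0.47,0.47])

```text
t: 19.65
eef_pos: [589.3, -100.6, 140.4]
tcp_rot: [-2.745, -0.315, 0.348]
ft_force: [-0.3, -0.6, 0.3]
opening: 0.607
grip_force: 0.0
```

Call:
arm_command(delta_pos=[[0,-0.02,0],[0,-0.04,0],[0,-0.06,0],[0,-0.06,0],[0,-0.06,0]], delta_rot=[[0.013,-0.038,0.056],[0.027,-0.077,0.112],[0.04,-0.115,0.168],[0.054,-0.154,0.224],[0.067,-0.192,0.28]], claw=[0.47,0.47,0.47,0.47,0.47])

```text
t: 20.07
eef_pos: [589.3, -115.8, 140.2]
tcp_rot: [-2.834, -0.622, 0.832]
ft_force: [-1.1, -0.3, -0.5]
opening: 0.531
grip_force: 0.0
```

Call:
arm_command(delta_pos=[[0,0,0],[0,0,0],[-0.005,0,-0.008],[-0.01,0,-0.016],[-0.015,0,-0.025]], delta_rot=[[0.013,-0.038,0.056],[0.027,-0.077,0.112],[0.04,-0.115,0.168],[0.054,-0.154,0.224],[0.068,-0.193,0.281]], claw=[0.47,0.47,0.47,0.47,0.47])

```text
t: 20.48
eef_pos: [585.5, -115.5, 133.9]
tcp_rot: [3.136, -0.841, 1.488]
ft_force: [0.3, 0.2, 0.3]
opening: 0.532
grip_force: 0.0
```

```bash
python3 - <<'E'
from h import *
rep(); p=np.load("lane.npy"); im=read_camera("top"); cv2.imwrite("pics/t10.png",im[:,:,::-1])
g0=cv2.cvtColor(cv2.imread("pics/top0.png"),cv2.COLOR_BGR2GRAY)
g=cv2.cvtColor(im,cv2.COLOR_RGB2GRAY)
for y in(-30,0,20): 
  L=np.array([[x,y,50.] for x in range(-145,-40,5)]); U=w2px("top",lane2w(p,L))
  print(y,[int(g[int(v+.5),int(u+.5)]) for u,v in U]); 
L=np.array([[-100,y,50.] for y in range(-65,66,5)]);U=w2px("top",lane2w(p,L)); print("x",[int(g[int(v+.5),int(u+.5)]) for u,v in U])
L=np.array([[-88,y,50.] for y in range(-65,66,5)]);U=w2px("top",lane2w(p,L)); print("x",[int(g[int(v+.5),int(u+.5)]) for u,v in U])
E
```

```text
tcp lane [-1.664e+02  1.000e-01  9.980e+01] tool axes in lane
 [[ 0.717  0.004  0.697]
 [ 0.005 -1.     0.   ]
 [ 0.697  0.004 -0.717]] [ 585.5 -115.5  133.9] [-0.61  0.72  1.64  0.72  1.36 -0.9 ] [0.3 0.2 0.3] 20.4833
-30 [97, 86, 93, 46, 255, 244, 243, 243, 243, 243, 244, 244, 250, 101, 97, 178, 125, 102, 106, 162, 144]
0 [119, 118, 121, 105, 92, 79, 68, 141, 251, 243, 243, 243, 246, 97, 115, 122, 175, 166, 218, 255, 223]
20 [109, 109, 108, 106, 102, 105, 93, 72, 73, 111, 252, 244, 247, 154, 101, 67, 110, 109, 100, 107, 99]
x [115, 108, 118, 145, 143, 249, 243, 243, 243, 244, 243, 243, 243, 243, 245, 255, 255, 111, 39, 83, 79, 80, 77, 82, 87, 80, 79]
x [110, 118, 158, 149, 173, 246, 244, 244, 245, 244, 243, 244, 244, 244, 244, 243, 243, 244, 244, 247, 255, 134, 48, 78, 74, 69, 71]
```

The block's top spans lane x of about -127 to -82 with an even front edge, so it is flat and crosswise on the entry. I'll push it in.

Call:
arm_command(delta_pos=[[0,0.004,-0.08],[0,0.01,-0.16],[0,0.016,-0.24],[0.002,0.029,-0.3],[0.002,0.029,-0.331]], delta_rot=[[0,0,0],[0,0,0],[0,0,0],[0,0,0],[0,0,0]], claw=[0.47,0.47,0.47,0.47,0.47])

```text
t: 20.95
eef_pos: [585.7, -107.4, 49.7]
tcp_rot: [-3.138, -0.84, 1.477]
ft_force: [0.2, -0.1, 0.1]
opening: 0.53
grip_force: 0.0
```

Call:
arm_command(delta_pos=[[0.003,0.033,0.0024],[0.006,0.067,0.0047],[0.009,0.1,0.0071],[0.012,0.134,0.0094],[0.015,0.167,0.0118]], delta_rot=[[0,0,0],[0,0,0],[0,0,0],[0,0,0],[0,0,0]], claw=[0.47,0.47,0.47,0.47,0.47])

```text
t: 21.37
eef_pos: [590.3, -65.5, 55.3]
tcp_rot: [3.138, -0.839, 1.483]
ft_force: [1.2, -0.5, 0.2]
opening: 0.531
grip_force: 0.3
```

Call:
arm_command(delta_pos=[[0.003,0.033,0.0024],[0.006,0.067,0.0047],[0.009,0.1,0.0071],[0.012,0.134,0.0094],[0.015,0.167,0.0118]], delta_rot=[[0,0,0],[0,0,0],[0,0,0],[0,0,0],[0,0,0]], claw=[0.47,0.47,0.47,0.47,0.47])

```text
t: 21.78
eef_pos: [593.8, -24.1, 57.4]
tcp_rot: [3.14, -0.839, 1.482]
ft_force: [-0.2, -1.6, 0.4]
opening: 0.531
grip_force: 1.6
```

Call:
arm_command(delta_pos=[[0.003,0.033,0.0024],[0.006,0.067,0.0047],[0.009,0.1,0.0071],[0.012,0.134,0.0094],[0.015,0.167,0.0118]], delta_rot=[[0,0,0],[0,0,0],[0,0,0],[0,0,0],[0,0,0]], claw=[0.47,0.47,0.47,0.47,0.47])

```text
t: 22.2
eef_pos: [597.6, 17.8, 60.4]
tcp_rot: [3.14, -0.839, 1.481]
ft_force: [0.9, -2.8, 0.5]
opening: 0.528
grip_force: 1.5
```

Call:
arm_command(delta_pos=[[0.002,0.027,0.0019],[0.005,0.054,0.0038],[0.007,0.08,0.0057],[0.01,0.107,0.0075],[0.012,0.133,0.0094]], delta_rot=[[0,0,0],[0,0,0],[0,0,0],[0,0,0],[0,0,0]], claw=[0.47,0.47,0.47,0.47,0.47])

```text
t: 22.62
eef_pos: [600.5, 50.9, 62.7]
tcp_rot: [3.14, -0.839, 1.481]
ft_force: [0.8, -1.4, 0.0]
opening: 0.531
grip_force: 0.9
```

```bash
python3 - <<'E'
from h import *
rep()
E
```

```text
tcp lane [-4.7  0.3 17.1] tool axes in lane
 [[ 0.718  0.     0.696]
 [ 0.001 -1.    -0.001]
 [ 0.696  0.001 -0.718]] [600.5  50.9  62.7] [-0.36  0.78  1.79  0.94  1.1  -0.95] [ 0.8 -1.4  0. ] 22.6167
```

Call:
arm_command(delta_pos=[[0,0.005,0],[0.001,0.01,0.001],[0.001,0.015,0.001],[0.002,0.018,0.001],[0.002,0.018,0.001]], delta_rot=[[0,0,0],[0,0,0],[0,0,0],[0,0,0],[0,0,0]], claw=[0.47,0.47,0.47,0.47,0.47])

```text
t: 23.03
eef_pos: [600.9, 54.7, 62.8]
tcp_rot: [3.141, -0.839, 1.481]
ft_force: [-1.6, 0.2, -0.3]
opening: 0.528
grip_force: 0.2
```

Call:
arm_command(delta_pos=[[0,0.004,0],[0.001,0.008,0.001],[0.001,0.01,0.001],[0.001,0.01,0.001],[0.001,0.01,0.001]], delta_rot=[[0,0,0],[0,0,0],[0,0,0],[0,0,0],[0,0,0]], claw=[0.47,0.47,0.47,0.47,0.47])

```text
t: 23.45
eef_pos: [601.2, 57.2, 63.1]
tcp_rot: [3.14, -0.839, 1.481]
ft_force: [-1.2, -1.0, -1.4]
opening: 0.53
grip_force: 0.7
```

```bash
python3 - <<'E'
from h import *
rep()
E
```

```text
tcp lane [ 1.7  0.1 17.1] tool axes in lane
 [[ 0.718  0.     0.696]
 [ 0.001 -1.    -0.001]
 [ 0.696  0.001 -0.718]] [601.2  57.2  63.1] [-0.35  0.78  1.8   0.94  1.09 -0.95] [-1.2 -1.  -1.4] 23.45
```

Call:
arm_command(delta_pos=[[0,0.004,0],[0,0.008,0.001],[0,0.008,0.001],[0,0.008,0.001],[0,0.008,0.001]], delta_rot=[[0,0,0],[0,0,0],[0,0,0],[0,0,0],[0,0,0]], claw=[0.47,0.47,0.47,0.47,0.47])

```text
t: 23.87
eef_pos: [601.4, 58.1, 63.2]
tcp_rot: [3.139, -0.837, 1.482]
ft_force: [-4.1, -10.0, 1.5]
opening: 0.528
grip_force: 4.9
```

Call:
arm_command(delta_pos=[[-0.001,-0.015,-0.001],[-0.003,-0.03,-0.002],[-0.004,-0.045,-0.003],[-0.007,-0.08,-0.0056],[-0.011,-0.12,-0.0085]], delta_rot=[[0,0,0],[0,0,0],[0,0,0],[0,0,0],[0,0,0]], claw=[0.47,0.47,0.47,0.47,0.47])

```text
t: 24.28
eef_pos: [598.3, 28.8, 61.3]
tcp_rot: [3.14, -0.839, 1.482]
ft_force: [-0.6, 0.1, -1.0]
opening: 0.53
grip_force: 0.0
```

```bash
cat >> h.py <<'E'
def prof(n="top"):
  p=np.load("lane.npy"); im=read_camera(n); cv2.imwrite(f"pics/{n}_{state()['t']:.2f}.png",im[:,:,::-1])
  h=cv2.cvtColor(im,cv2.COLOR_RGB2HSV)
  for y in(-35,-22,-8,8,22,35):
    L=np.array([[x,y,50.] for x in range(-24,80,4)]); U=w2px(n,lane2w(p,L)).round().astype(int)
    print(y,[f"{h[v,u,1]}/{h[v,u,2]}" for u,v in U])
E
python3 - <<'E'
from h import *
rep(); prof()
E
```

```text
tcp lane [-26.9   0.5  17.2] tool axes in lane
 [[ 0.718  0.001  0.696]
 [ 0.001 -1.     0.   ]
 [ 0.696  0.001 -0.718]] [598.3  28.8  61.3] [-0.4   0.79  1.78  0.91  1.12 -0.96] [-0.6  0.1 -1. ] 24.2833
-35 ['60/115', '65/110', '56/114', '57/117', '54/114', '59/116', '59/117', '64/116', '59/117', '64/104', '55/93', '55/83', '17/73', '0/255', '2/250', '3/247', '2/255', '2/255', '1/255', '21/227', '101/199', '111/234', '108/221', '120/243', '79/151', '118/91']
-22 ['54/118', '57/121', '59/122', '62/123', '54/122', '55/115', '57/120', '56/123', '58/124', '59/122', '60/114', '58/102', '61/83', '59/74', '11/141', '10/150', '6/160', '11/207', '20/151', '20/152', '57/81', '96/199', '95/205', '61/187', '88/87', '116/121']
-8 ['63/125', '64/119', '56/122', '53/124', '59/122', '60/119', '60/119', '54/119', '57/121', '57/121', '50/128', '60/115', '66/97', '61/79', '67/88', '8/254', '26/139', '2/255', '3/251', '20/216', '15/87', '109/222', '108/217', '102/225', '53/139', '139/90']
8 ['61/118', '54/119', '57/117', '60/115', '61/117', '61/118', '62/116', '48/117', '61/112', '65/114', '56/113', '47/114', '56/113', '66/100', '54/85', '56/91', '19/163', '2/247', '3/250', '5/255', '57/63', '109/225', '107/222', '109/236', '91/84', '165/158']
22 ['60/119', '55/116', '56/114', '57/111', '56/109', '53/111', '53/111', '61/108', '56/101', '61/104', '60/102', '54/103', '54/104', '56/100', '64/99', '61/75', '75/58', '8/61', '12/152', '9/227', '10/223', '24/217', '24/204', '26/177', '92/89', '152/109']
35 ['59/104', '59/104', '64/104', '64/100', '66/108', '62/98', '64/100', '57/98', '57/94', '60/98', '63/93', '55/93', '56/96', '57/98', '60/98', '55/88', '50/76', '29/52', '23/136', '19/151', '78/108', '114/242', '104/221', '107/228', '222/70', '160/158']
```

Call:
arm_command(delta_pos=[[-0.008,-0.09,-0.006],[-0.017,-0.19,-0.013],[-0.026,-0.29,-0.02],[-0.035,-0.39,-0.027],[-0.043,-0.477,-0.034]], delta_rot=[[0,0,0],[0,0,0],[0,0,0],[0,0,0],[0,0,0]], claw=[0.47,0.47,0.47,0.47,0.47])

```text
t: 24.75
eef_pos: [587.4, -92.0, 52.7]
tcp_rot: [3.14, -0.839, 1.481]
ft_force: [0.4, -0.3, 0.2]
opening: 0.527
grip_force: 0.0
```

Call:
arm_command(delta_pos=[[0,0,0.1],[0,0,0.2],[0,0,0.3],[0,0,0.4],[0,0,0.5]], delta_rot=[[0,0,0],[-0.06,0.006,0],[-0.13,0.012,0],[-0.2,0.018,0],[-0.2655,0.024,0]], claw=[0.47,0.47,0.47,0.47,0.47])

```text
t: 25.17
eef_pos: [587.7, -91.1, 179.5]
tcp_rot: [3.139, -0.415, 1.48]
ft_force: [-0.0, -0.8, -0.6]
opening: 0.53
grip_force: 0.0
```

Call:
arm_command(delta_pos=[[-0.05,-0.12,0.04],[-0.12,-0.24,0.08],[-0.2,-0.36,0.12],[-0.26,-0.48,0.16],[-0.32,-0.6,0.2]], delta_rot=[[-0.05,0.005,0],[-0.1,0.01,0],[-0.16,0.015,0],[-0.22,0.02,0],[-0.2655,0.024,0]], claw=[0.47,0.47,0.47,0.47,0.47])

```text
t: 25.58
eef_pos: [506.7, -241.4, 229.0]
tcp_rot: [3.14, 0.003, 1.481]
ft_force: [0.6, 0.5, 0.3]
opening: 0.53
grip_force: 0.0
```

Call:
arm_command(delta_pos=[[-0.06,-0.1,0],[-0.12,-0.2,0],[-0.18,-0.3,0],[-0.24,-0.4,0],[-0.3,-0.5,0]], delta_rot=[[0,0,0],[0,0,0],[0,0,0],[0,0,0],[0,0,0]], claw=[0.47,0.47,0.47,0.47,0.47])

```text
t: 26.0
eef_pos: [431.4, -366.3, 227.9]
tcp_rot: [3.141, -0.002, 1.481]
ft_force: [-0.1, -0.1, 0.6]
opening: 0.527
grip_force: 0.0
```

```bash
python3 - <<'E'
from h import *
rep(); im=read_camera("top")[:,:,::-1]; s=read_camera("scene")[:,:,::-1]
k=5; A=cv2.resize(im[140:240,250:390],None,fx=k,fy=k,interpolation=cv2.INTER_CUBIC)
p=np.load("lane.npy")
for seg,col in (([[0,-46,50],[0,46,50],[50,46,50],[50,-46,50]],(0,0,255)),([[50,-42,40],[50,42,40],[108,42,40],[108,-42,40]],(0,255,0))):
    q=((w2px("top",lane2w(p,np.array(seg,float)))-[250,140]+.5)*k).astype(int); cv2.polylines(A,[q.reshape(-1,1,2)],True,col,1)
B=cv2.resize(im[150:390,120:330],(87,100))
cv2.imwrite("pics/fin.png",A)
# bystanders: change against first picture
d=cv2.absdiff(im,cv2.imread("pics/top0.png")).max(2)
for n,x,y in(("bottle",331,268),("knob",203,200),("flask",165,323)): print(n,int((d[y-14:y+14,x-14:x+14]>50).sum()))
E
```

```text
tcp lane [-422.8  131.   212. ] tool axes in lane
 [[ 0.998  0.    -0.068]
 [ 0.    -1.    -0.   ]
 [-0.068  0.    -0.998]] [ 431.4 -366.3  227.9] [-0.82  0.39  1.69  0.    1.06 -0.73] [-0.1 -0.1  0.6] 26.0
bottle 0
knob 0
flask 0
```

View pics/fin.png

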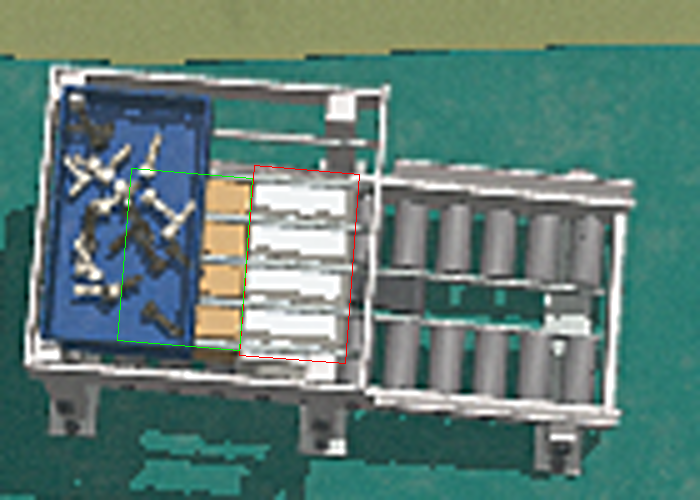

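The block (295,265) sits within the predicted outline at the pawl, with the carton (220,260) directly beyond it. The bottle, knob and flask show no change from the first picture, so I'm handing in.

```bash
python3 -c "
from cell import *
print(job_done())"
```

```text
the job is handed in; nothing more can be done
None
```

The job is handed in, with no verdict returned: in the last picture the carton and then the block lie flat and crosswise beyond the pawl (the pawl itself is hidden, but neither part has rolled back), and the bottle, knob and flask have not moved.

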